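Set the sprung ring jig half open

ROBOT

A 7-joint arm with a two-finger parallel gripper is mounted at the origin on a cart in front of the work surface, level with it; the furniture and walls round the work are solid. World frame = base frame: x ahead of the robot, y to its left, z up, the work surface at z = 0. Lengths are in m, angles in rad, forces in N, time in s.
With the tool pointing down it reaches from about 0.4 to 0.85 m from the base axis. Payload 4.5 kg.
Tool frame: the origin (TCP) lies on the centre line of the jaws, within the pads' length; the fingertips stand 25 mm ahead of it and the grasp point (between the pads) lies 6 mm ahead of it; z points along the fingers, y is the direction in which the jaws open and shut (so a half turn about z gives the same grasp; the last joint's range is limited). The gripper opens to 88 mm and grips with 3 to 60 N. Pads are 18 mm wide; open, the fingers measure 123 mm over their backs; the gripper's body (75 mm by 187 mm) begins 45 mm behind the grasp point.
Start: joints at [-1.153, 0.689, -0.195, 1.565, 0.157, 0.902, -0.215], TCP at [0.234, 0.58, 0.264] pointing down, gripper open.
Joint ranges: [-3.01, 3.01], [-0.46, 2.08], [-1.47, 1.51], [0.13, 2.56], [-1, 4.14], [0.04, 2.09], [-2.66, 2.66]. Speed limits (rad/s): [2.57, 2.57, 3.14, 3.14, 3.14, 3.14, 3.14].

INTERFACE

Orientations are given as a unit quaternion [x, y, z, w].
In Python, from plant import r, eyes gives the robot as it stands.
- The arm moves only by the tool servo_tool, never from a script. Its argument "deltas" is a list of rows, each an object of numbers: "dx", "dy", "dz": the shift along the tool's x, y, z in units of 60 mm (1.0 is 60 mm); "ax", "ay", "az": the turn, a rotation vector about the tool's x, y, z in units of 6 degrees (1.0 is 6 degrees); "hand": the finger opening in mm, from 0 to 88.1. A call has 1 to 10 rows; each row is the pose to reach, as a shift and turn from the pose commanded when the call began, along the tool's axes at that moment; what a row does not reach only later rows make up. A row lasts 1/8 s, in which the tool goes at most 62.5 mm and 10.7 degrees, less where a joint would pass 70% of its speed; a pose out of reach is approached as far as the arm can. A call with a gripper value outside its range is refused whole. The fingers move at their own pace and stop on an object; "newtons" is the grip in N (left out, the last holds). Time passes only in rows, so rows that repeat a pose let the fingers close. It gives the time, the measured TCP pose, the force and the opening at its end, in the units of the state.
- r.get_state(): the state, without advancing time (a new reading comes with each control period).
- eyes.snapshot(name): name is "side" or "top"; returns (picture, depth): 400x640x3 uint8, red, green, blue; 400x640 float32, m along the optical axis (not along the pixel's ray), 0 where there is no reading.
- eyes.camera_model(name): a dict with "fx", "fy", "cx", "cy" (pixels), "pose" (4x4, takes a point from camera to world coordinates). Camera axes: x right, y up, looking along -z (the intrinsics and any distortion apply to the point x, -y, -z); pixel columns grow to the right and rows downward; lengths in m; the calibration is good to about 2 mm. A picture is of the moment at which its call begins. camera_model takes no time and is no camera call.
- r.finish_job(): hands the job in, once; it reports no verdict.
The state is a dict: "clock": time; "q": joint angles; "qd": joint speeds; "joint_torque": joint torques, N m; "tool_pos": TCP position; "eef_rot": TCP orientation; "contact_force": force on the tool from outside, world axes, zero at the start; "moment": the same for the moment, N m; "opening": opening from 0.0 (shut) to 1.0 (fully open).
Only numpy, scipy, OpenCV 4.12 (cv2) and the standard library are available. Lean on these libraries where they do the work, as an engineer would, in place of code of your own. Each camera call takes 0.05 s, during which the arm holds its last target.

TASK

Get the sprung ring jig ready for loading: push the blue-padded travel lock all the way outward, clear of the slide, then push the orange thumb pad all the way back and let go, so that the slide springs back against its stop pin and stays latched half open. Only push with the fingertips against the two coloured pads: do not grip either thumb piece, and leave the rings and tools lying about where they are.

Things in the scene. Friction and masses are not known exactly. Their poses are not given: they have to be found in the camera images.
- jig: grey base plate of the ring jig, 250 x 100 x 14 mm, fixed to the bench. Origin at the centre of its underside; +x is the way the slide is pushed back (aluminium end block at x +102 mm, fixed wooden jaw at x -96 to -78 mm). The travel lock moves toward -y; the stop pin is on the +y side at x +45 mm. Only the two thumb pieces stand higher than 41 mm above the bench.
- slide (a joint): travel of the steel slide along jig +x in m: 0 closed, 0.050 fully back on a hard stop. A spring draws it to 0 with 3 N at 0, rising to 8 N at 0.050; passing the pin adds about 2 N. Past about 0.030 the stop pin snaps in behind the slide's tooth, and when let go the slide comes back and rests on the pin at about 0.028 (half open). With the travel lock in it cannot pass 0.005.
- thumb_face (a point): centre of the front (jig -x) face of the orange thumb pad on the slide, 50 mm above the bench; the pad is 36 mm wide along jig y, 33 to 67 mm above the bench, 5 mm thick, on a ribbed steel plate (40 mm wide, 6 mm thick) that is not to be gripped. Push toward jig +x. Moves with the slide (jig x = -11 mm, y = 0 when closed). For 65 mm in front of it all stays below 39 mm.
- lock (a joint): travel of the flat steel travel lock along jig -y in m: 0 fully in, behind the slide; 0.024 fully out against a hard stop. Stiff with about 2 N friction, no spring: it stays where it is left. It starts between 0 and 0.005. The slide is free above 0.017.
- lock_face (a point): centre of the inner (jig +y) face of the blue pad on the travel lock, 54 mm above the bench; the pad is 36 mm long along jig x, 40 to 68 mm above the bench, 5 mm thick, on a steel tab (40 mm long, 4 mm thick) that is not to be gripped. Push toward jig -y. Moves with the lock (jig x = +68 mm, y = -2 mm when fully in). For 60 mm on its inner side all stays below 40 mm.
- stop_pin (a joint): travel of the brass sprung stop pin along jig +y in m: 0 fully in (sprung home, in the way of the tooth), about 0.0085 while the ramp lifts it. It works by itself.
- ring_on_jig: loose gold ring, 20 mm across, 5 mm high, lying flat on the jig's base plate at its jig -x end, top 19 mm above the bench; origin at the centre of its underside. Leave it.
- dressing_stone: loose pale dressing stone, 26 x 102 x 21 mm, long along its y; origin at the centre of its underside. Leave it.
- flux_jar: loose jar with white lid, 58 mm across, 78 mm high; origin at the centre of its underside. Leave it.
- card_box: loose small dark card box, 40 x 54 x 24 mm; origin at the centre of its underside. Leave it.
- steel_plate: loose pale bench plate, 66 x 118 x 16 mm, long along its y; origin at the centre of its underside. Leave it.
- ring_on_bench: loose gold ring, 22 mm across, 5 mm high, lying on the bench; origin at the centre of its underside. Leave it. (Surroundings: a fixed lamp shade hangs over the bench at the robot's right, about x 0.35 to 0.48, y -0.58 to -0.46, 0.49 to 0.61 m above the bench; keep the arm clear of it.)

How it is judged:
By the outcome, as a careful person would: the job done as asked, in the order asked, and still so for the second after the job is handed in, with the robot touching nothing.
It also fails if it takes over 58 s, if anything falls off the work surface, if the arm or the gripper's body presses on something with over 40 N, if the wrist force passes 120 N, or if a joint passes its speed limit or range.

## Working session

There is one attempt and no reset: what is moved stays moved. The work goes in short steps, Python scripts to look and compute and a tool call to move; the robot and the scene stay as the last step left them, time stands still between calls to the robot, and variables do not carry over. Pictures are saved under pics/ and viewed, and the job is handed in when it is done.

Besides the shell and the picture viewer there is one more tool, called by a JSON object that holds its "name" and its "arguments", one argument or row to a line. servo_tool: Moves the arm, as the interface text tells. Its arguments: {"type":"object","properties":{"deltas":{"type":"array","items":{"type":"object","properties":{"dx":{"type":"number"},"dy":{"type":"number"},"dz":{"type":"number"},"ax":{"type":"number"},"ay":{"type":"number"},"az":{"type":"number"},"hand":{"type":"number"}}}},"newtons":{"type":"number"}},"required":["deltas"]}

```bash
mkdir -p pics; ls; python3 - <<'E'
from plant import r, eyes
import cv2,numpy as np
s=r.get_state();print(s['clock'],s['tool_pos'],s['eef_rot'],s['contact_force'],s['opening'])
for n in('side','top'):
    p,d=eyes.snapshot(n);cv2.imwrite(f'pics/{n}0.png',p[:,:,::-1]);np.savez(f'{n}0.npz',p=p,d=d)
    print(n,eyes.camera_model(n))
E
```

```text
pics
0.0 [0.23383333 0.57899205 0.26293536] [ 1.90628033e-01  9.81661945e-01 -8.76296799e-04 -1.05388700e-04] [0.25270092 0.51971828 1.03471018] 1.0023572600140007
side {'fx': 381.72351595085684, 'fy': 381.72351595085684, 'cx': 321.95331732674936, 'cy': 199.82122850267461, 'pose': array([[-0.99847173,  0.0479447 , -0.02748653,  0.57785729],
       [-0.05268672, -0.6756715 ,  0.73531771,  0.69040387],
       [ 0.01668272,  0.73564212,  0.67716494,  0.63347156],
       [ 0.        ,  0.        ,  0.        ,  1.        ]])}
top {'fx': 438.18570656519876, 'fy': 438.18570656519876, 'cx': 321.0580743210686, 'cy': 200.773896695657, 'pose': array([[-0.02314134,  0.99764601, -0.06455166,  0.52631046],
       [-0.99970808, -0.02354106, -0.00543851,  0.05209644],
       [-0.00694532,  0.06440696,  0.99789955,  1.0189084 ],
       [ 0.        ,  0.        ,  0.        ,  1.        ]])}
```

View pics/side0.png

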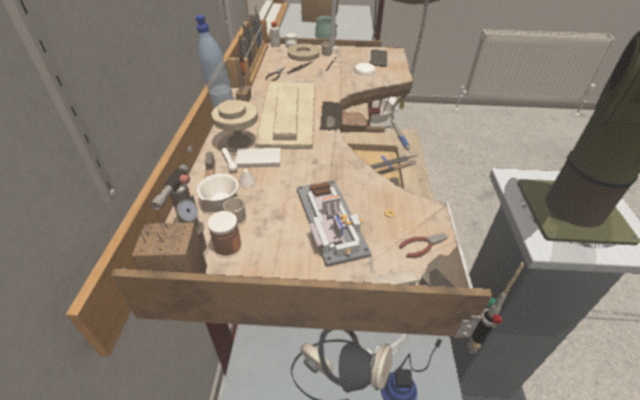

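View pics/top0.png

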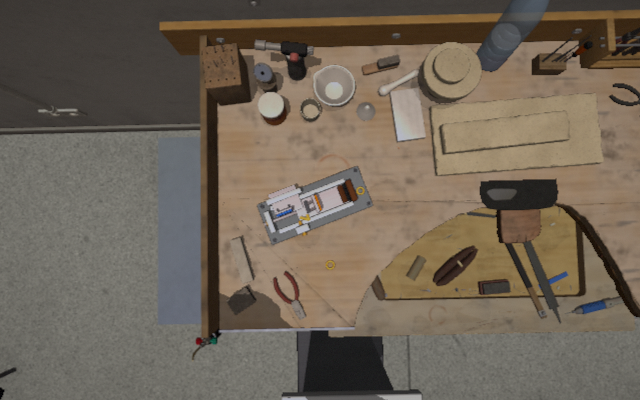

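```bash
cat > h.py <<'E'
import numpy as np,cv2
from plant import r,eyes
def cloud(n,d):
    m=eyes.camera_model(n);v,u=np.mgrid[0:400,0:640]
    x=(u-m['cx'])/m['fx']*d;y=-(v-m['cy'])/m['fy']*d
    P=np.stack([x,y,-d,np.ones_like(d)],-1)@m['pose'].T
    return P[...,:3]
def proj(n,P):
    m=eyes.camera_model(n);P=np.atleast_2d(P)
    c=(np.c_[P,np.ones(len(P))]@np.linalg.inv(m['pose']).T)
    return np.c_[m['cx']+m['fx']*c[:,0]/-c[:,2], m['cy']-m['fy']*c[:,1]/-c[:,2]]
E
python3 - <<'E'
from h import *
a=np.load('side0.npz');b=np.load('top0.npz')
cv2.imwrite('pics/zs.png',cv2.resize(a['p'][170:270,280:410,::-1],None,fx=6,fy=6,interpolation=cv2.INTER_CUBIC))
cv2.imwrite('pics/zt.png',cv2.resize(b['p'][155:255,245:385,::-1],None,fx=5.7,fy=5.7,interpolation=cv2.INTER_CUBIC))
for n,f in(('side',a),('top',b)):
    P=cloud(n,f['d']);h=cv2.cvtColor(f['p'],cv2.COLOR_RGB2HSV)
    ok=(f['d']>0)&(P[...,2]>.03)&(P[...,2]<.09)&(P[...,0]>.35)&(P[...,0]<.75)&(abs(P[...,1]-.1)<.2)
    for nm,lo,hi in(('blue',100,130),('orange',3,16)):
        k=ok&(h[...,0]>=lo)&(h[...,0]<=hi)&(h[...,1]>110)
        if k.sum():
            Q=P[k];print(n,nm,k.sum(),np.median(Q,0),Q.min(0),Q.max(0),np.argwhere(k).mean(0))
    k=(f['d']>0)&(P[...,2]>.009)&(P[...,2]<.1)&(P[...,0]>.35)&(P[...,0]<.75)&(P[...,1]<.3)&(P[...,1]>-.1)
    n_,l,st,c=cv2.connectedComponentsWithStats(k.astype('uint8'))
    for i in range(1,n_):
        if st[i,4]>300:
            q=P[l==i][:,:2].astype('float32');print(n,st[i],cv2.minAreaRect(q))
E
```

```text
side orange 13 [0.55502065 0.09184607 0.03672112] [ 0.53740896 -0.01134073  0.03422698] [0.61431874 0.11103265 0.03982716] [206.69230769 335.69230769]
side [ 296  180   75   85 3608] ((0.5833552479743958, 0.0727367252111435), (0.1151164174079895, 0.252964049577713), 19.96052360534668)
side [420 268  29  19 362] ((0.3787541091442108, 0.2591451406478882), (0.09779908508062363, 0.051912788301706314), 75.22929382324219)
side [362 270  55  15 502] ((0.46466514468193054, 0.2675265669822693), (0.1251133680343628, 0.07311266660690308), 16.11606788635254)
top blue 40 [0.564246   0.13709321 0.06850716] [0.55706112 0.12301805 0.05192345] [0.57149644 0.15365831 0.07247529] [212.475 284.45 ]
top orange 1202 [0.5939541  0.29931324 0.05521474] [ 0.35024641 -0.02108805  0.03001274] [0.74961039 0.29999914 0.08988285] [212.71797005 237.63976705]
top [ 207  128   11  188 1481] ((0.5500084757804871, 0.29894575476646423), (0.002114691073074937, 0.39952418208122253), 89.9983901977539)
top [ 257  166  116   79 4849] ((0.5845916271209717, 0.07251233607530594), (0.11491049081087112, 0.25026166439056396), 19.781930923461914)
top [230 237  24  47 558] ((0.4609876871109009, 0.2415313571691513), (0.10184422880411148, 0.027536384761333466), 16.152477264404297)
top [227 287  29  24 431] ((0.3703223764896393, 0.2433922290802002), (0.039839476346969604, 0.054907940328121185), 32.19143295288086)
```

View pics/zs.png

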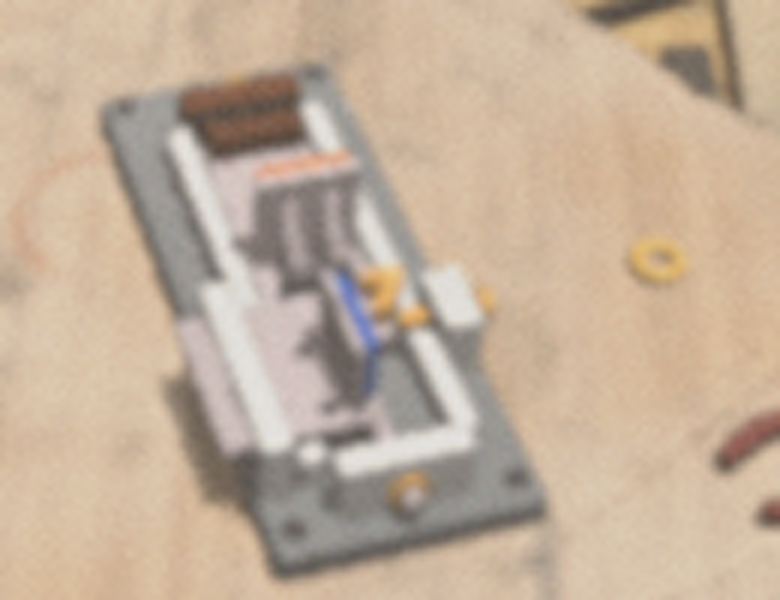

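View pics/zt.png

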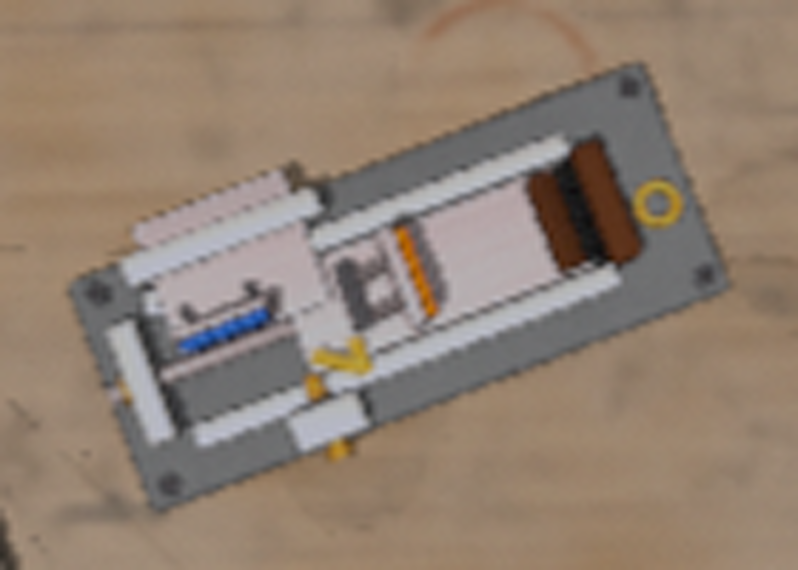

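```bash
python3 - <<'E'
from h import *
a=np.load('side0.npz');b=np.load('top0.npz')
for n,f in(('side',a),('top',b)):
    P=cloud(n,f['d'])
    near=np.linalg.norm(P[...,:2]-[.584,.073],axis=2)<.15
    k=(f['d']>0)&near
    print(n,'bench z',np.median(P[...,2][k&(P[...,2]<.008)]))
    z0=np.median(P[...,2][k&(P[...,2]<.008)])
    bk=k&(P[...,2]>z0+.009)&(P[...,2]<z0+.019)
    n_,l,st,c=cv2.connectedComponentsWithStats(bk.astype('uint8'))
    q=P[bk][:,:2]
    # grey only
    h=cv2.cvtColor(f['p'],cv2.COLOR_RGB2HSV); g=bk&(h[...,1]<60)&(h[...,2]<150)
    q=P[g][:,:2].astype('float32');print(g.sum(),cv2.minAreaRect(q), np.median(P[g][:,2]))
    th=np.deg2rad(110)
    for t in np.deg2rad(np.arange(107,113.1,1)):
        R=np.array([[np.cos(t),np.sin(t)],[-np.sin(t),np.cos(t)]]);w=q@R.T
        lo=np.percentile(w,1,0);hi=np.percentile(w,99,0);print(round(np.rad2deg(t)),hi-lo,R.T@((lo+hi)/2))
    w=k&(P[...,2]>.04)
    w=(f['d']>0)&(abs(P[...,1]-.33)<.06)&(P[...,0]>.2)&(P[...,0]<.7)
    print('wall zmax',np.percentile(P[w][:,2],[50,90,99,100]))
E
```

```text
side bench z 0.0006764816852489752
588 ((0.5818347334861755, 0.07706266641616821), (0.09864503890275955, 0.24348199367523193), 20.460132598876953) 0.014549239071075193
107 [0.24169341 0.10616735] [0.58086881 0.07827441]
108 [0.24051762 0.10258051] [0.58105403 0.07843717]
109 [0.24067469 0.09895226] [0.58131508 0.07809404]
110 [0.24108104 0.09630428] [0.58154541 0.07781877]
111 [0.24126322 0.09675531] [0.58281119 0.07832863]
112 [0.24179501 0.09834036] [0.58363349 0.07889552]
113 [0.24227833 0.10198844] [0.58346285 0.07915553]
wall zmax [-0.01557421  0.08578245  0.0893572   0.16977569]
top bench z 0.0014792241358273506
1914 ((0.5829123258590698, 0.0724446251988411), (0.10002211481332779, 0.2491299957036972), 19.954862594604492) 0.015389836380591548
107 [0.24630536 0.10599227] [0.58262323 0.0721027 ]
108 [0.24632899 0.10268666] [0.58270872 0.07218299]
109 [0.24631261 0.10004021] [0.58283818 0.07228461]
110 [0.24633429 0.09843083] [0.58260274 0.07219025]
111 [0.24646336 0.09887841] [0.58209614 0.07207718]
112 [0.24649756 0.10081669] [0.58174258 0.07191195]
113 [0.24676827 0.10375124] [0.58167824 0.0718622 ]
wall zmax [0.02954397 0.088868   0.09223306 0.1695057 ]
```

{"name": "servo_tool", "arguments": {
  "deltas": [
    {"dx": -0.4,"dy": -0.3,"az": -0.5,"hand": 0},
    {"dx": -1.1,"dy": -0.8,"az": -1.2,"hand": 0},
    {"dx": -2,"dy": -1.4,"az": -2,"hand": 0},
    {"dx": -2.9,"dy": -2,"az": -3,"hand": 0},
    {"dx": -3.8,"dy": -2.6,"az": -4,"hand": 0},
    {"dx": -4.7,"dy": -3.2,"az": -5,"hand": 0},
    {"dx": -5.6,"dy": -3.8,"az": -6,"hand": 0},
    {"dx": -6.5,"dy": -4.5,"az": -6.6,"hand": 0},
    {"dx": -7.2,"dy": -4.9,"dz": 0.3,"az": -6.9,"hand": 0},
    {"dx": -7.45,"dy": -5.12,"dz": 0.7,"az": -7.02,"hand": 0}
  ],
  "newtons": 20
}}

```text
schema error: expected keys dx, dy, dz, ax, ay, az, hand
```

```bash
cat >> h.py <<'E'
from scipy.spatial.transform import Rotation as Ro
C=np.array([.5826,.0725,0]);J=Ro.from_euler('z',110.1,degrees=True)
def st():
    s=r.get_state();R=Ro.from_quat(s['eef_rot'])
    print('t',s['clock'],'jig mm',(J.inv().apply(s['tool_pos']-C)*1000).round(1),'F jig',J.inv().apply(s['contact_force']).round(2),'open',round(s['opening'],3))
    print('axes in jig',(J.inv()*R).as_matrix().round(3).tolist());return s
def go(x,y,z):
    s=r.get_state();R=Ro.from_quat(s['eef_rot'])
    w=C+J.apply(np.array([x,y,z])/1000);print('to',(x,y,z),'units',(R.inv().apply(w-s['tool_pos'])/.06).round(3),'world',w)
E
python3 - <<'E'
from h import *
st();go(68,26,73)
p,d=eyes.snapshot('top');cv2.imwrite('pics/t1.png',cv2.resize(p[80:330,200:500,::-1],None,fx=2.4,fy=2.4))
p,d=eyes.snapshot('side');cv2.imwrite('pics/s1.png',p[:,:,::-1])
E
```

```text
t 0.1 jig mm [595.5 153.4 263. ] F jig [-0.07 -0.4   0.39] open 0.999
axes in jig [[0.67, 0.742, -0.001], [0.742, -0.67, 0.001], [-0.0, -0.002, -1.0]]
to (68, 26, 73) units [-7.468 -5.097  3.176] world [0.53481469 0.12742326 0.073     ]
```

{"name": "servo_tool", "arguments": {
  "deltas": [
    {"dx": -0.4,"dy": -0.3,"dz": 0,"ax": 0,"ay": 0,"az": -0.5,"hand": 0},
    {"dx": -1.1,"dy": -0.8,"dz": 0,"ax": 0,"ay": 0,"az": -1.2,"hand": 0},
    {"dx": -2,"dy": -1.4,"dz": 0,"ax": 0,"ay": 0,"az": -2,"hand": 0},
    {"dx": -2.9,"dy": -2,"dz": 0,"ax": 0,"ay": 0,"az": -3,"hand": 0},
    {"dx": -3.8,"dy": -2.6,"dz": 0,"ax": 0,"ay": 0,"az": -4,"hand": 0},
    {"dx": -4.7,"dy": -3.2,"dz": 0,"ax": 0,"ay": 0,"az": -5,"hand": 0},
    {"dx": -5.6,"dy": -3.8,"dz": 0,"ax": 0,"ay": 0,"az": -6,"hand": 0},
    {"dx": -6.5,"dy": -4.5,"dz": 0,"ax": 0,"ay": 0,"az": -6.6,"hand": 0},
    {"dx": -7.2,"dy": -4.9,"dz": 0.3,"ax": 0,"ay": 0,"az": -6.9,"hand": 0},
    {"dx": -7.45,"dy": -5.1,"dz": 0.7,"ax": 0,"ay": 0,"az": -7.02,"hand": 0}
  ],
  "newtons": 20
}}

```text
clock: 1.45
tool_pos: [0.5366, 0.124, 0.2214]
eef_rot: [-0.172, 0.985, -0.001, 0.001]
contact_force: [-0.4, 0.3, -0.5]
opening: 0.008
```

```bash
python3 - <<'E'
from h import *
st();go(68,26,73)
p,d=eyes.snapshot('side');cv2.imwrite('pics/s2.png',p[:,:,::-1])
E
```

```text
t 1.45 jig mm [ 64.2  25.5 221.4] F jig [ 0.39  0.29 -0.49] open 0.008
axes in jig [[0.005, 1.0, -0.002], [1.0, -0.005, -0.002], [-0.002, -0.002, -1.0]]
to (68, 26, 73) units [0.014 0.069 2.474] world [0.53481469 0.12742326 0.073     ]
```

View pics/s2.png

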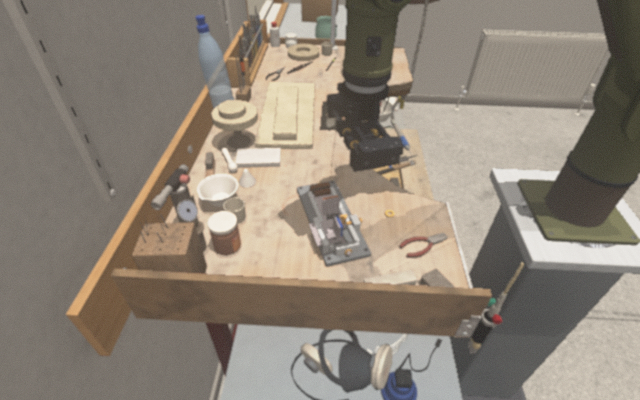

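{"name": "servo_tool", "arguments": {
  "deltas": [
    {"dx": 0,"dy": 0,"dz": 0.5,"ax": 0,"ay": 0,"az": 0,"hand": 0},
    {"dx": 0,"dy": 0,"dz": 1.2,"ax": 0,"ay": 0,"az": 0,"hand": 0},
    {"dx": 0,"dy": 0,"dz": 1.9,"ax": 0,"ay": 0,"az": 0,"hand": 0},
    {"dx": 0,"dy": 0,"dz": 2.3,"ax": 0,"ay": 0,"az": 0,"hand": 0},
    {"dx": 0,"dy": 0,"dz": 2.4,"ax": 0,"ay": 0,"az": 0,"hand": 0},
    {"dx": 0,"dy": 0,"dz": 2.4,"ax": 0,"ay": 0,"az": 0,"hand": 0}
  ]
}}

```text
clock: 2.25
tool_pos: [0.534, 0.1292, 0.0782]
eef_rot: [-0.175, 0.985, 0.0, 0.0]
contact_force: [0.5, 0.0, 0.4]
opening: 0.006
```

```bash
python3 - <<'E'
from h import *
st();go(68,7,73);go(68,-17,73)
for n in('side','top'):
    p,d=eyes.snapshot(n);cv2.imwrite(f'pics/{n}3.png',cv2.resize(p[100:280,240:440,::-1],None,fx=3.3,fy=3.3,interpolation=cv2.INTER_CUBIC))
E
```

```text
t 2.25 jig mm [70.  26.2 78.2] F jig [-0.14 -0.45  0.35] open 0.006
axes in jig [[-0.001, 1.0, 0.0], [1.0, 0.001, -0.0], [-0.0, 0.0, -1.0]]
to (68, 7, 73) units [-0.319 -0.033  0.087] world [0.55265748 0.13395279 0.073     ]
to (68, -17, 73) units [-0.719 -0.034  0.087] world [0.57519574 0.14220062 0.073     ]
```

View pics/side3.png

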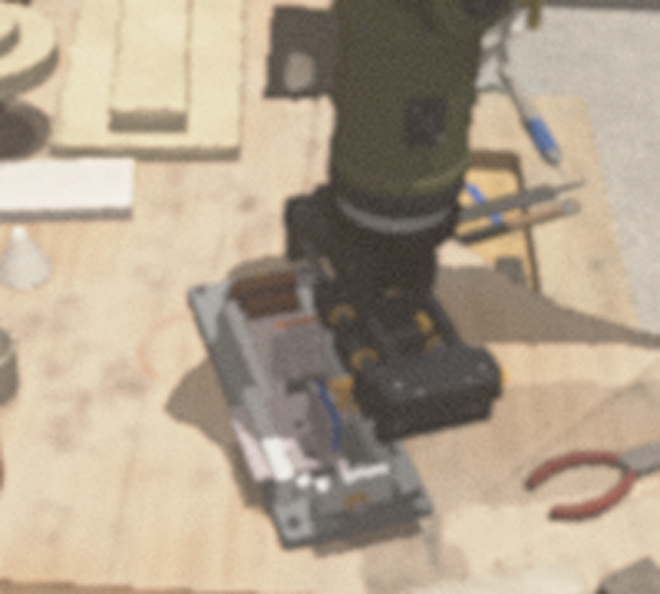

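{"name": "servo_tool", "arguments": {
  "deltas": [
    {"dx": -0.1,"dy": -0.02,"dz": 0.1,"ax": 0,"ay": 0,"az": 0,"hand": 0},
    {"dx": -0.2,"dy": -0.02,"dz": 0.1,"ax": 0,"ay": 0,"az": 0,"hand": 0},
    {"dx": -0.3,"dy": -0.02,"dz": 0.1,"ax": 0,"ay": 0,"az": 0,"hand": 0},
    {"dx": -0.4,"dy": -0.02,"dz": 0.1,"ax": 0,"ay": 0,"az": 0,"hand": 0},
    {"dx": -0.5,"dy": -0.02,"dz": 0.1,"ax": 0,"ay": 0,"az": 0,"hand": 0},
    {"dx": -0.6,"dy": -0.02,"dz": 0.1,"ax": 0,"ay": 0,"az": 0,"hand": 0},
    {"dx": -0.68,"dy": -0.02,"dz": 0.1,"ax": 0,"ay": 0,"az": 0,"hand": 0},
    {"dx": -0.68,"dy": -0.02,"dz": 0.1,"ax": 0,"ay": 0,"az": 0,"hand": 0}
  ]
}}

```text
clock: 3.35
tool_pos: [0.5733, 0.1415, 0.0716]
eef_rot: [-0.175, 0.985, 0.0, 0.0]
contact_force: [-0.4, -1.5, -0.6]
opening: 0.004
```

```bash
python3 - <<'E'
from h import *
st()
for n in('side','top'):
    p,d=eyes.snapshot(n);cv2.imwrite(f'pics/{n}4.png',cv2.resize(p[100:280,240:440,::-1],None,fx=3.3,fy=3.3,interpolation=cv2.INTER_CUBIC))
E
```

```text
t 3.35 jig mm [ 68.  -14.9  71.6] F jig [-1.29  0.91 -0.63] open 0.004
axes in jig [[-0.0, 1.0, 0.0], [1.0, 0.0, -0.001], [-0.001, 0.0, -1.0]]
```

View pics/side4.png

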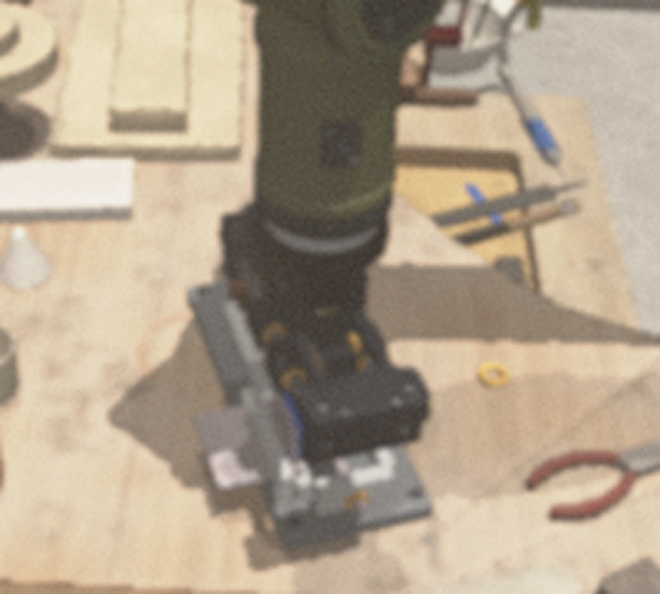

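{"name": "servo_tool", "arguments": {
  "deltas": [
    {"dx": -0.03,"dy": 0,"dz": 0,"ax": 0,"ay": 0,"az": 0,"hand": 0},
    {"dx": -0.05,"dy": 0,"dz": 0,"ax": 0,"ay": 0,"az": 0,"hand": 0},
    {"dx": -0.06,"dy": 0,"dz": 0,"ax": 0,"ay": 0,"az": 0,"hand": 0}
  ]
}}

```text
clock: 3.82
tool_pos: [0.5734, 0.1417, 0.0715]
eef_rot: [-0.175, 0.985, -0.001, -0.003]
contact_force: [-7.8, -2.9, 7.3]
opening: 0.001
```

```bash
python3 -c "
from h import *
st()"
```

```text
t 3.825 jig mm [ 68.1 -15.2  71.5] F jig [0.   8.35 7.33] open 0.001
axes in jig [[-0.001, 1.0, -0.001], [1.0, 0.001, 0.006], [0.006, -0.001, -1.0]]
```

{"name": "servo_tool", "arguments": {
  "deltas": [
    {"dx": -0.03,"dy": 0,"dz": -0.03,"ax": 0,"ay": 0,"az": 0,"hand": 0},
    {"dx": -0.05,"dy": 0,"dz": -0.03,"ax": 0,"ay": 0,"az": 0,"hand": 0},
    {"dx": -0.05,"dy": 0,"dz": -0.03,"ax": 0,"ay": 0,"az": 0,"hand": 0}
  ]
}}

```text
clock: 4.2
tool_pos: [0.5736, 0.1417, 0.072]
eef_rot: [-0.175, 0.985, -0.002, -0.006]
contact_force: [-9.7, -2.9, 0.9]
opening: 0.008
```

```bash
python3 -c "
from h import *
st()"
```

```text
t 4.2 jig mm [ 68.  -15.3  72. ] F jig [ 0.6  10.07  0.92] open 0.008
axes in jig [[-0.001, 1.0, -0.001], [1.0, 0.001, 0.012], [0.012, -0.001, -1.0]]
```

{"name": "servo_tool", "arguments": {
  "deltas": [
    {"dx": 0.2,"dy": 0,"dz": 0,"ax": 0,"ay": 0,"az": 0,"hand": 0},
    {"dx": 0.5,"dy": 0,"dz": 0,"ax": 0,"ay": 0,"az": 0,"hand": 0},
    {"dx": 0.7,"dy": 0,"dz": -0.3,"ax": 0,"ay": 0,"az": 0,"hand": 0},
    {"dx": 0.7,"dy": 0,"dz": -1,"ax": 0,"ay": 0,"az": 0,"hand": 0},
    {"dx": 1.2,"dy": -0.4,"dz": -1.5,"ax": 0,"ay": 0,"az": 0,"hand": 0},
    {"dx": 2.2,"dy": -1,"dz": -1.5,"ax": 0,"ay": 0,"az": 0,"hand": 0},
    {"dx": 2.2,"dy": -1.9,"dz": -1.5,"ax": 0,"ay": 0,"az": 0,"hand": 0},
    {"dx": 2.2,"dy": -1.9,"dz": -1.5,"ax": 0,"ay": 0,"az": 0,"hand": 0}
  ]
}}

```text
clock: 5.2
tool_pos: [0.4952, -0.0146, 0.1637]
eef_rot: [-0.17, 0.985, -0.002, 0.001]
contact_force: [0.7, 0.5, -0.0]
opening: 0.006
```

```bash
python3 - <<'E'
from h import *
st();go(-50,0,90);go(-50,0,71)
for n in('side','top'):
    p,d=eyes.snapshot(n);cv2.imwrite(f'pics/{n}5.png',cv2.resize(p[150:280,240:440,::-1],None,fx=4,fy=4,interpolation=cv2.INTER_CUBIC));np.savez(f'{n}5.npz',p=p,d=d)
    P=cloud(n,d);h=cv2.cvtColor(p,cv2.COLOR_RGB2HSV)
    Q=J.inv().apply((P-C).reshape(-1,3)).reshape(P.shape)*1000
    k=(h[...,0]>=100)&(h[...,0]<=130)&(h[...,1]>100)&(abs(Q[...,0]-68)<35)&(abs(Q[...,1])<45)&(Q[...,2]>35)&(Q[...,2]<80)
    if k.sum():print(n,k.sum(),np.percentile(Q[k],[5,50,95],axis=0).round(1).tolist())
E
```

```text
t 5.2 jig mm [-51.7 112.  163.7] F jig [ 0.22 -0.84 -0.05] open 0.006
axes in jig [[0.009, 1.0, -0.003], [1.0, -0.009, -0.001], [-0.001, -0.003, -1.0]]
to (-50, 0, 90) units [-1.866  0.05   1.229] world [0.59978298 0.02554529 0.09      ]
to (-50, 0, 71) units [-1.866  0.051  1.546] world [0.59978298 0.02554529 0.071     ]
side 3 [[56.9, -27.3, 67.9], [60.9, -27.1, 68.0], [61.7, -25.8, 69.7]]
top 45 [[52.4, -30.2, 52.8], [68.5, -27.5, 68.1], [83.2, -26.3, 71.7]]
```

View pics/side5.png

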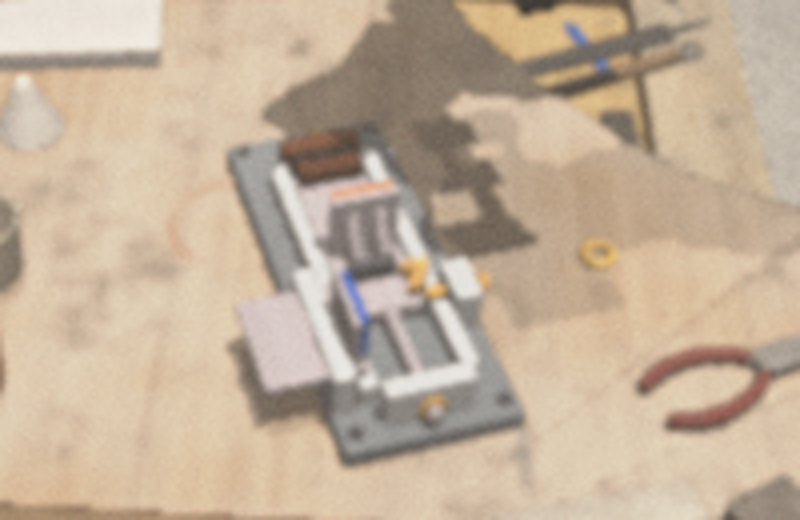

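View pics/top5.png

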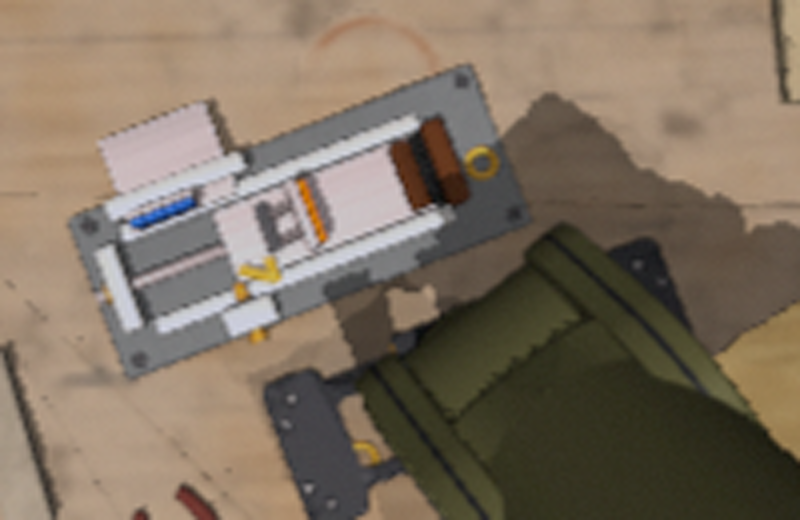

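{"name": "servo_tool", "arguments": {
  "deltas": [
    {"dx": -0.5,"dy": 0.02,"dz": 0,"ax": 0,"ay": 0,"az": 0,"hand": 0},
    {"dx": -1.2,"dy": 0.02,"dz": 0,"ax": 0,"ay": 0,"az": 0,"hand": 0},
    {"dx": -1.7,"dy": 0.02,"dz": 0,"ax": 0,"ay": 0,"az": 0,"hand": 0},
    {"dx": -1.87,"dy": 0.02,"dz": 0,"ax": 0,"ay": 0,"az": 0,"hand": 0},
    {"dx": -1.87,"dy": 0.02,"dz": 0.4,"ax": 0,"ay": 0,"az": 0,"hand": 0},
    {"dx": -1.87,"dy": 0.02,"dz": 1,"ax": 0,"ay": 0,"az": 0,"hand": 0},
    {"dx": -1.87,"dy": 0.02,"dz": 1.4,"ax": 0,"ay": 0,"az": 0,"hand": 0},
    {"dx": -1.87,"dy": 0.02,"dz": 1.5,"ax": 0,"ay": 0,"az": 0,"hand": 0},
    {"dx": -1.87,"dy": 0.02,"dz": 1.5,"ax": 0,"ay": 0,"az": 0,"hand": 0}
  ]
}}

```text
clock: 6.42
tool_pos: [0.5988, 0.0315, 0.0737]
eef_rot: [-0.175, 0.985, 0.0, -0.0]
contact_force: [-0.8, 0.4, 0.4]
opening: 0.003
```

```bash
python3 - <<'E'
from h import *
st();go(-30,0,71);go(22,0,71)
E
```

```text
t 6.425 jig mm [-44.   -1.1  73.7] F jig [0.69 0.62 0.4 ] open 0.003
axes in jig [[-0.001, 1.0, 0.0], [1.0, 0.001, 0.0], [0.0, 0.0, -1.0]]
to (-30, 0, 71) units [0.019 0.234 0.046] world [0.59290979 0.04432717 0.071     ]
to (22, 0, 71) units [0.017 1.101 0.046] world [0.57503949 0.09316007 0.071     ]
```

{"name": "servo_tool", "arguments": {
  "deltas": [
    {"dx": 0.02,"dy": 0.1,"dz": 0.05,"ax": 0,"ay": 0,"az": 0,"hand": 0},
    {"dx": 0.02,"dy": 0.2,"dz": 0.05,"ax": 0,"ay": 0,"az": 0,"hand": 0},
    {"dx": 0.02,"dy": 0.32,"dz": 0.05,"ax": 0,"ay": 0,"az": 0,"hand": 0},
    {"dx": 0.02,"dy": 0.44,"dz": 0.05,"ax": 0,"ay": 0,"az": 0,"hand": 0},
    {"dx": 0.02,"dy": 0.56,"dz": 0.05,"ax": 0,"ay": 0,"az": 0,"hand": 0},
    {"dx": 0.02,"dy": 0.68,"dz": 0.05,"ax": 0,"ay": 0,"az": 0,"hand": 0},
    {"dx": 0.02,"dy": 0.8,"dz": 0.05,"ax": 0,"ay": 0,"az": 0,"hand": 0},
    {"dx": 0.02,"dy": 0.92,"dz": 0.05,"ax": 0,"ay": 0,"az": 0,"hand": 0},
    {"dx": 0.02,"dy": 1.0,"dz": 0.05,"ax": 0,"ay": 0,"az": 0,"hand": 0},
    {"dx": 0.02,"dy": 1.0,"dz": 0.05,"ax": 0,"ay": 0,"az": 0,"hand": 0}
  ]
}}

```text
clock: 7.68
tool_pos: [0.5784, 0.0847, 0.0709]
eef_rot: [-0.174, 0.985, -0.002, 0.001]
contact_force: [3.1, -6.5, 1.0]
opening: 0.007
```

```bash
python3 - <<'E'
from h import *
st()
for n in('side','top'):
    p,d=eyes.snapshot(n);cv2.imwrite(f'pics/{n}6.png',cv2.resize(p[150:280,240:440,::-1],None,fx=4,fy=4,interpolation=cv2.INTER_CUBIC))
E
```

```text
t 7.675 jig mm [12.9 -0.2 70.9] F jig [-7.21 -0.69  1.03] open 0.007
axes in jig [[0.001, 1.0, -0.004], [1.0, -0.001, -0.001], [-0.001, -0.004, -1.0]]
```

View pics/side6.png

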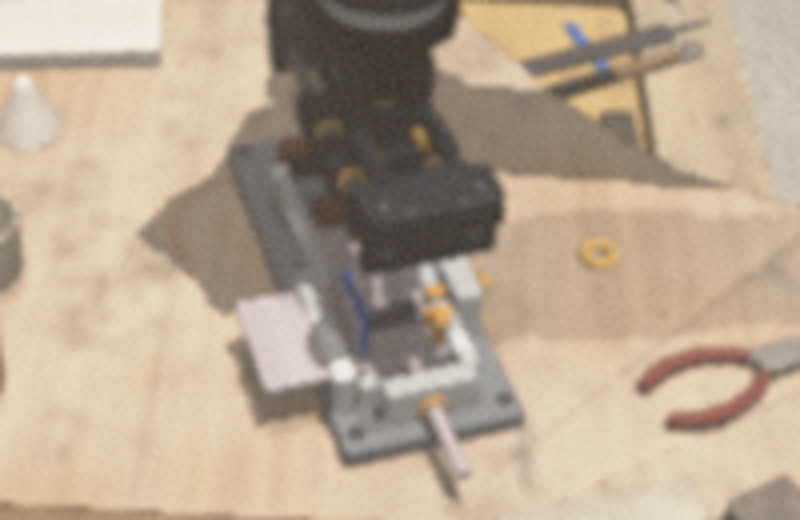

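Slide is moving (rod protrudes at the near end). Pushing on to the hard stop.

{"name": "servo_tool", "arguments": {
  "deltas": [
    {"dx": 0,"dy": 0.05,"dz": 0,"ax": 0,"ay": 0,"az": 0,"hand": 0},
    {"dx": 0,"dy": 0.1,"dz": 0,"ax": 0,"ay": 0,"az": 0,"hand": 0},
    {"dx": 0,"dy": 0.15,"dz": 0,"ax": 0,"ay": 0,"az": 0,"hand": 0},
    {"dx": 0,"dy": 0.18,"dz": 0,"ax": 0,"ay": 0,"az": 0,"hand": 0},
    {"dx": 0,"dy": 0.18,"dz": 0,"ax": 0,"ay": 0,"az": 0,"hand": 0}
  ]
}}

```text
clock: 8.4
tool_pos: [0.575, 0.0939, 0.0709]
eef_rot: [-0.173, 0.985, -0.002, 0.001]
contact_force: [3.0, -7.7, 2.5]
opening: 0.006
```

```bash
python3 -c "
from h import *
st()"
```

```text
t 8.4 jig mm [22.7 -0.2 70.9] F jig [-8.25 -0.2   2.53] open 0.006
axes in jig [[0.002, 1.0, -0.005], [1.0, -0.002, -0.001], [-0.001, -0.005, -1.0]]
```

{"name": "servo_tool", "arguments": {
  "deltas": [
    {"dx": 0,"dy": 0.04,"dz": 0,"ax": 0,"ay": 0,"az": 0,"hand": 0},
    {"dx": 0,"dy": 0.08,"dz": 0,"ax": 0,"ay": 0,"az": 0,"hand": 0},
    {"dx": 0,"dy": 0.1,"dz": 0,"ax": 0,"ay": 0,"az": 0,"hand": 0},
    {"dx": 0,"dy": 0.1,"dz": 0,"ax": 0,"ay": 0,"az": 0,"hand": 0}
  ]
}}

```text
clock: 8.9
tool_pos: [0.574, 0.0967, 0.071]
eef_rot: [-0.172, 0.985, -0.004, 0.001]
contact_force: [4.7, -11.2, 2.4]
opening: 0.005
```

```bash
python3 -c "
from h import *
st()"
```

```text
t 8.9 jig mm [25.7 -0.2 71. ] F jig [-12.09  -0.56   2.4 ] open 0.005
axes in jig [[0.004, 1.0, -0.009], [1.0, -0.004, -0.0], [-0.0, -0.009, -1.0]]
```

{"name": "servo_tool", "arguments": {
  "deltas": [
    {"dx": 0,"dy": 0.04,"dz": 0,"ax": 0,"ay": 0,"az": 0,"hand": 0},
    {"dx": 0,"dy": 0.06,"dz": 0,"ax": 0,"ay": 0,"az": 0,"hand": 0},
    {"dx": 0,"dy": 0.06,"dz": 0,"ax": 0,"ay": 0,"az": 0,"hand": 0}
  ]
}}

```text
clock: 9.28
tool_pos: [0.5738, 0.0969, 0.0711]
eef_rot: [-0.171, 0.985, -0.006, 0.001]
contact_force: [8.0, -16.5, 2.4]
opening: 0.007
```

```bash
python3 -c "
from h import *
st()"
```

```text
t 9.275 jig mm [25.9 -0.2 71.1] F jig [-18.26  -1.8    2.37] open 0.007
axes in jig [[0.007, 1.0, -0.013], [1.0, -0.007, -0.0], [-0.0, -0.013, -1.0]]
```

{"name": "servo_tool", "arguments": {
  "deltas": [
    {"dx": 0,"dy": -0.15,"dz": 0,"ax": 0,"ay": 0,"az": 0,"hand": 0},
    {"dx": 0,"dy": -0.35,"dz": 0,"ax": 0,"ay": 0,"az": 0,"hand": 0},
    {"dx": 0,"dy": -0.6,"dz": 0,"ax": 0,"ay": 0,"az": 0,"hand": 0},
    {"dx": 0,"dy": -0.85,"dz": 0,"ax": 0,"ay": 0,"az": 0,"hand": 0},
    {"dx": 0,"dy": -1,"dz": 0,"ax": 0,"ay": 0,"az": 0,"hand": 0},
    {"dx": 0,"dy": -1,"dz": -0.4,"ax": 0,"ay": 0,"az": 0,"hand": 0},
    {"dx": 0,"dy": -1,"dz": -1.2,"ax": 0,"ay": 0,"az": 0,"hand": 0},
    {"dx": 1,"dy": -1,"dz": -1.8,"ax": 0,"ay": 0,"az": 0,"hand": 0},
    {"dx": 2,"dy": -1.2,"dz": -2,"ax": 0,"ay": 0,"az": 0,"hand": 0},
    {"dx": 2,"dy": -1.2,"dz": -2,"ax": 0,"ay": 0,"az": 0,"hand": 0}
  ]
}}

```text
clock: 10.52
tool_pos: [0.478, -0.0053, 0.1912]
eef_rot: [-0.174, 0.985, -0.001, -0.002]
contact_force: [0.8, 0.4, 0.6]
opening: 0.008
```

```bash
python3 - <<'E'
from h import *
st()
for n in('side','top'):
    p,d=eyes.snapshot(n);cv2.imwrite(f'pics/{n}7.png',cv2.resize(p[150:280,240:440,::-1],None,fx=4,fy=4,interpolation=cv2.INTER_CUBIC))
    P=cloud(n,d);h=cv2.cvtColor(p,cv2.COLOR_RGB2HSV)
    Q=J.inv().apply((P-C).reshape(-1,3)).reshape(P.shape)*1000
    for nm,lo,hi in(('blue',100,130),('orange',3,16)):
        k=(h[...,0]>=lo)&(h[...,0]<=hi)&(h[...,1]>100)&(abs(Q[...,0]-20)<70)&(abs(Q[...,1])<45)&(Q[...,2]>45)&(Q[...,2]<80)
        if k.sum():print(n,nm,k.sum(),np.percentile(Q[k],[5,50,95],axis=0).round(1).tolist())
E
```

```text
t 10.525 jig mm [-37.1 124.9 191.2] F jig [ 0.1  -0.92  0.63] open 0.008
axes in jig [[0.001, 1.0, -0.001], [1.0, -0.001, 0.005], [0.005, -0.001, -1.0]]
side blue 13 [[58.8, -27.8, 67.3], [71.4, -26.6, 68.6], [83.8, -25.4, 70.3]]
top blue 44 [[52.3, -30.1, 51.7], [68.2, -27.6, 67.9], [82.6, -26.3, 71.0]]
top orange 32 [[16.9, -16.2, 64.7], [18.7, -0.4, 67.9], [21.5, 16.0, 70.8]]
```

View pics/side7.png

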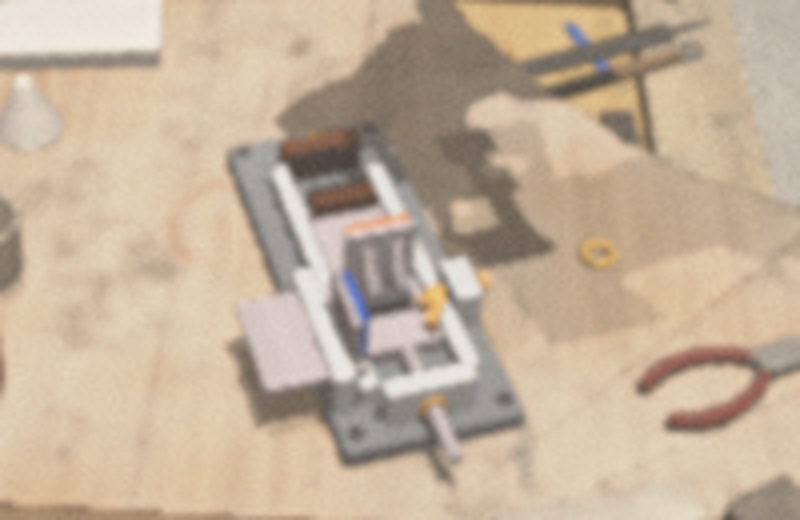

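View pics/top7.png

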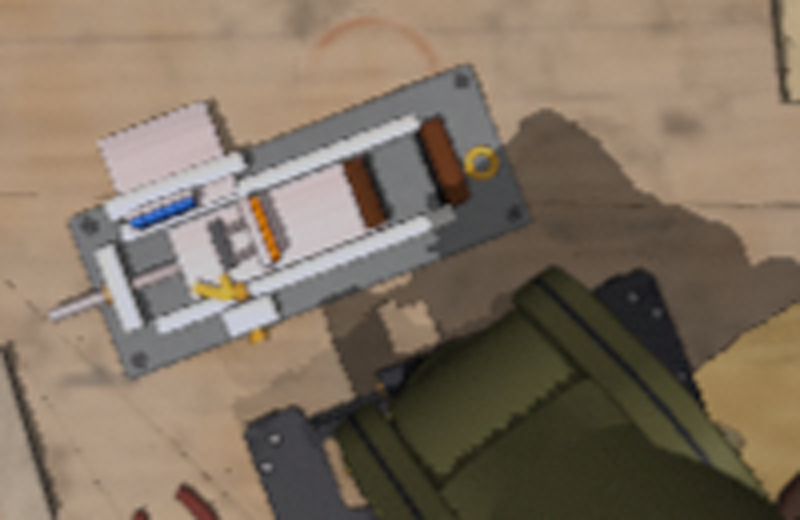

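```bash
python3 -c "
from h import *
s=st();print(abs(s['qd']).max());print(r.finish_job())"
```

```text
t 10.625 jig mm [-36.4 120.2 190.9] F jig [-0.12 -0.52 -0.4 ] open 0.007
axes in jig [[-0.0, 1.0, 0.0], [1.0, 0.0, -0.001], [-0.001, 0.0, -1.0]]
0.06496006283455345
the job is handed in; nothing more can be done
None
```

The jig is ready for loading, and I handed the job in at about 10.6 s with the arm clear and touching nothing.

- **Travel lock:** With the closed fingertips I pushed the blue pad outward until it stopped against its hard stop, with about 10 N and no further movement. The last pictures put the centre of the blue pad at about y −27.6 mm, against −28.5 mm expected for fully out. That is within the calibration error.
- **Slide:** I then pushed the orange pad back to its hard stop, with about 18 N and no further movement, and let go. The last pictures put the centre of the orange pad at about x +18.7 mm, which is a travel of about 27 mm. That matches resting on the stop pin at about 28 mm, half open.
- **Rings and tools:** In the final pictures the two rings and the pliers looked to be where they started. I did not measure the other loose items again.
- **Final force reading:** It was under 1 N, which is noise.

My first move call was refused for missing keys and moved nothing. While pushing the lock against its stop there was a brief upward force of about 7 N, which was gone after I eased the tool up slightly. No check failed.

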